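# Pack the polishing bars and close the tray's stop

## Robot

A 6-joint arm with a two-finger parallel gripper is mounted at the origin on a cart in front of the work surface, level with it; the furniture and walls round the work are solid. World frame = base frame: x ahead of the robot, y to its left, z up, the work surface at z = 0. Lengths are in mm, angles in rad, forces in N, time in s.
With the tool pointing down it reaches from about 400 to 825 mm from the base axis. Payload 7 kg.
Tool frame: the origin (TCP) lies midway between the tips of the shut fingers; the grasp point (between the pads) lies 19 mm behind it; x points along the fingers, y is the direction in which the jaws open and shut, and the axes are right-handed (so a half turn about x gives the same grasp; the last joint's range is limited). The gripper opens to 85 mm and grips with 20 to 120 N. Pads are 22 mm wide; open, the fingers measure 114 mm over their backs; the gripper's body (76 mm by 85 mm) begins 54 mm behind the grasp point. The pads swing forward as they close: fully open they stand 13 mm farther back than shut.
Start: joints at [-0.826, 0.359, 0.012, 0, -1.224, -0.288], TCP at [297.699, -605.781, 231.302] pointing down, gripper open.
Joint ranges: [-3.07, 3.07], [-1.43, 2.12], [-1.02, 1.25], [-3.03, 1.67], [-3.05, -0], [-3.03, 3.03]. Speed limits (rad/s): [2.39, 2.39, 3.01, 3.14, 3.14, 3.14].

## Interface

Orientations are given as a unit quaternion [x, y, z, w].
In Python, from plant import env, imaging, ticket gives the robot as it stands.
- The arm moves only by the tool carry_out, never from a script. Its arguments are lists of equal length, an entry for each row: "twist": the turn, a rotation vector about the tool's x, y, z in degrees, a list of three; "delta_pos": the shift along the tool's x, y, z in cm, a list of three; "hand": the closure, from 0 (fully open) to 1 (shut). In form: {"twist": [[wx, wy, wz], ...], "delta_pos": [[tx, ty, tz], ...], "hand": [hand, ...]}. A call has exactly 8 rows; each row is the pose to reach, as a shift and turn from the pose measured when the call began, along the tool's axes at that moment; what a row does not reach only later rows make up. A row lasts 1/8 s, in which the tool goes at most 62.5 mm and 10.7 degrees, less where a joint would pass 70% of its speed; a pose out of reach is approached as far as the arm can. A call with a gripper value outside its range is refused whole. The fingers move at their own pace and stop on an object; "newtons" is the grip in N (left out, the last holds). Time passes only in rows, so rows that repeat a pose let the fingers close, or fill a call up. It gives the time, the measured TCP pose, the force and the opening at its end, in the units of the state.
- env.observe(): the state, without advancing time (a new reading comes with each control period).
- imaging.grab_frame(name): name is "scene" or "top"; returns a dict with "frame" (400x640x3 uint8, red, green, blue), "mtx" (3x3 intrinsics, pixels), "rvec" (rotation vector, rad) and "tvec" (3), from world to camera coordinates, as OpenCV has them. Camera axes: x right, y down, z forward; pixel columns grow to the right and rows downward; lengths in mm; the calibration is good to about 2 mm. A picture is of the moment at which its call begins. There is no depth.
- ticket.job_done(): hands the job in, once; it reports no verdict.
The state is a dict: "clock": time; "joint_pos": joint angles; "qd": joint speeds; "effort": joint torques, N m; "tool_pos": TCP position; "tool_rot": TCP orientation; "force": force on the tool from outside, world axes, zero at the start; "wrist_torque": the same for the moment, N m; "grip_width": finger opening in mm.
Only numpy, scipy, OpenCV 4.12 (cv2) and the standard library are available. Lean on these libraries where they do the work, as an engineer would, in place of code of your own. Each camera call takes 0.05 s, during which the arm holds its last target. There are 200 camera calls.

## Task

Put away the bars of polishing compound (brown and black) in the notched tray: lift the orange-gripped stop out of its notches and move it out of the way, then pack every bar flat on the tray floor, side by side and lengthwise across the tray, pushed tight into the corner of left fence and back rail, each next bar end against the back rail and side against the bar before. Then drop the stop, seated in both rails, into the pair of notches closest to the row so that it holds the row closed; leave the other things on the bench alone.

Things in the scene. Friction and masses are not known exactly. Their poses are not given: they have to be found in the camera images.
- tray: fixed tray on four feet, 134 mm (x) x 298 mm (y); origin at worktop height, mid-width, 135 mm from the left end, x away from robot, y left. Floor top at z = 20 mm. Front and back rails 12 mm thick along y, inner faces at x = -55 and +55 mm, tops at z = 38; seven 15 mm wide notches in each, 36 mm apart, bottoms at z = 26. Fence at the left end: inner face at y = +125, top at z = 44. Right end open
- tray_corner (a point): reference corner of the tray, at floor height: inner face of the back rail meets inner face of the left fence; axes as the tray's. Between tray and robot stands a polisher (fixed): motor 200 mm high, a wheel at each end 250 mm high, to be passed over
- stop: loose steel cross plate, 0.15 kg, 132 mm long (x), 10 mm thick (y); its ears sit in facing notches of both rails. Orange grip on top: 60 mm long (x), 12 mm thick (y), 28 to 68 mm above the origin. Origin: middle of the ears' underside (the plate hangs 2 mm lower), at tray z = 26 mm when seated, 38 mm on the rail tops. Starts in notch 1
- black_a: bar of black polishing compound, paper at one end, black at the other, 34 mm wide (own x) x 86 mm long (own y) x 32 mm high, about 0.34 kg; origin at the centre of its underside; absent in some starts
- black_b: bar of black polishing compound, paper at one end, black at the other, 34 mm wide (own x) x 86 mm long (own y) x 32 mm high, about 0.34 kg; origin at the centre of its underside; absent in some starts
- brown_a: bar of brown polishing compound, paper at one end, brown at the other, 34 mm wide (own x) x 71 mm long (own y) x 32 mm high, about 0.32 kg; origin at the centre of its underside; absent in some starts
- brown_b: bar of brown polishing compound, paper at one end, brown at the other, 34 mm wide (own x) x 71 mm long (own y) x 32 mm high, about 0.32 kg; origin at the centre of its underside; absent in some starts
- notch1 (a point): midpoint between the two facing notches number 1 counted from the left fence, at the height of their bottoms; a stop seated there has its left face 38 mm (give or take 2.5) from the fence
- notch2 (a point): midpoint between the two facing notches number 2 counted from the left fence, at the height of their bottoms; a stop seated there has its left face 74 mm (give or take 2.5) from the fence
- notch3 (a point): midpoint between the two facing notches number 3 counted from the left fence, at the height of their bottoms; a stop seated there has its left face 110 mm (give or take 2.5) from the fence
- notch4 (a point): midpoint between the two facing notches number 4 counted from the left fence, at the height of their bottoms; a stop seated there has its left face 146 mm (give or take 2.5) from the fence
- notch5 (a point): midpoint between the two facing notches number 5 counted from the left fence, at the height of their bottoms; a stop seated there has its left face 182 mm (give or take 2.5) from the fence
- notch6 (a point): midpoint between the two facing notches number 6 counted from the left fence, at the height of their bottoms; a stop seated there has its left face 218 mm (give or take 2.5) from the fence
- notch7 (a point): midpoint between the two facing notches number 7 counted from the left fence, at the height of their bottoms; a stop seated there has its left face 254 mm (give or take 2.5) from the fence
- tape_measure: yellow and black tape measure, 64 x 77 x 35 mm; origin under its middle; not to be disturbed
- oilstone: grey sharpening stone, 50 x 150 x 25 mm; origin under its middle; not to be disturbed
- chisel: wood chisel, 29 x 270 x 29 mm; origin under its middle; not to be disturbed

How it is judged (in metres and radians):
At the end, for the whole second after the job is handed in: Bars flat in the tray, square within 0.08 rad, ends within 4 mm of the back rail, filling the places from the left fence (bar m at most 1 + 3 m mm off its tightest place); stop upright, fully down in a pair of notches, its middle within 42 mm of the last bar's; all at rest ((y of black_a in the frame of tray between 0.104 and 0.112 m or (y of black_a in the frame of tray between 0.067 and 0.078 m and (y of black_b in the frame of tray between 0.104 and 0.112 m or y of brown_a in the frame of tray between 0.104 and 0.112 m or y of brown_b in the frame of tray between 0.104 and 0.112 m)) or (y of black_a in the frame of tray between 0.03 and 0.044 m and (y of black_b in the frame of tray between 0.067 and 0.078 m or y of brown_a in the frame of tray between 0.067 and 0.078 m or y of brown_b in the frame of tray between 0.067 and 0.078 m)) or (y of black_a in the frame of tray between -0.007 and 0.01 m and (y of black_b in the frame of tray between 0.03 and 0.044 m or y of brown_a in the frame of tray between 0.03 and 0.044 m or y of brown_b in the frame of tray between 0.03 and 0.044 m))) and x of black_a in the frame of tray between 0.0065 and 0.03 m and z of black_a in the frame of tray between 0.014 and 0.025 m and angle between the y axis of each of black_a, black_b, brown_a, brown_b and the x axis of tray, either way round below 0.08 rad and linear speed of each of black_a, black_b, brown_a, brown_b, stop below 0.02 m/s and (y of black_b in the frame of tray between 0.104 and 0.112 m or (y of black_b in the frame of tray between 0.067 and 0.078 m and (y of black_a in the frame of tray between 0.104 and 0.112 m or y of brown_a in the frame of tray between 0.104 and 0.112 m or y of brown_b in the frame of tray between 0.104 and 0.112 m)) or (y of black_b in the frame of tray between 0.03 and 0.044 m and (y of black_a in the frame of tray between 0.067 and 0.078 m or y of brown_a in the frame of tray between 0.067 and 0.078 m or y of brown_b in the frame of tray between 0.067 and 0.078 m)) or (y of black_b in the frame of tray between -0.007 and 0.01 m and (y of black_a in the frame of tray between 0.03 and 0.044 m or y of brown_a in the frame of tray between 0.03 and 0.044 m or y of brown_b in the frame of tray between 0.03 and 0.044 m))) and x of black_b in the frame of tray between 0.0065 and 0.03 m and z of black_b in the frame of tray between 0.014 and 0.025 m and (y of brown_a in the frame of tray between 0.104 and 0.112 m or (y of brown_a in the frame of tray between 0.067 and 0.078 m and (y of black_a in the frame of tray between 0.104 and 0.112 m or y of black_b in the frame of tray between 0.104 and 0.112 m or y of brown_b in the frame of tray between 0.104 and 0.112 m)) or (y of brown_a in the frame of tray between 0.03 and 0.044 m and (y of black_a in the frame of tray between 0.067 and 0.078 m or y of black_b in the frame of tray between 0.067 and 0.078 m or y of brown_b in the frame of tray between 0.067 and 0.078 m)) or (y of brown_a in the frame of tray between -0.007 and 0.01 m and (y of black_a in the frame of tray between 0.03 and 0.044 m or y of black_b in the frame of tray between 0.03 and 0.044 m or y of brown_b in the frame of tray between 0.03 and 0.044 m))) and x of brown_a in the frame of tray between 0.014 and 0.03 m and z of brown_a in the frame of tray between 0.014 and 0.025 m and (y of brown_b in the frame of tray between 0.104 and 0.112 m or (y of brown_b in the frame of tray between 0.067 and 0.078 m and (y of black_a in the frame of tray between 0.104 and 0.112 m or y of black_b in the frame of tray between 0.104 and 0.112 m or y of brown_a in the frame of tray between 0.104 and 0.112 m)) or (y of brown_b in the frame of tray between 0.03 and 0.044 m and (y of black_a in the frame of tray between 0.067 and 0.078 m or y of black_b in the frame of tray between 0.067 and 0.078 m or y of brown_a in the frame of tray between 0.067 and 0.078 m)) or (y of brown_b in the frame of tray between -0.007 and 0.01 m and (y of black_a in the frame of tray between 0.03 and 0.044 m or y of black_b in the frame of tray between 0.03 and 0.044 m or y of brown_a in the frame of tray between 0.03 and 0.044 m))) and x of brown_b in the frame of tray between 0.014 and 0.03 m and z of brown_b in the frame of tray between 0.014 and 0.025 m and z of stop in the frame of tray between 0.022 and 0.03 m and angle between stop's own z axis and vertical below 0.08 rad and angle between the x axis of stop and the x axis of tray, either way round below 0.06 rad and x of stop in the frame of tray between -0.006 and 0.006 m and (x of stop in the frame of black_a between -0.042 and 0.042 m or x of stop in the frame of black_b between -0.042 and 0.042 m or x of stop in the frame of brown_a between -0.042 and 0.042 m or x of stop in the frame of brown_b between -0.042 and 0.042 m)); the robot touches nothing.
It fails at once if another thing on the bench (tape measure, oilstone, chisel) is moved more than 30 mm (distance of any of tape_measure, oilstone, chisel from where it was at the start of the episode above 0.03 m).
Of black_a, black_b, brown_a, brown_b only 3 to 4 are there at a start; the rules pass over those that are not, and their reading is None.
At some moment in a run one of black_a, black_b, brown_a, brown_b may be knocked a few centimetres aside while the robot is not near it.
Once in a run the grip may slacken for a moment while it holds something.
It also fails if it takes over 210 s, if anything falls off the work surface, if the arm or the gripper's body presses on something with over 40 N, if the wrist force passes 120 N, or if a joint passes its speed limit or range.

## Working session

There is one attempt and no reset: what is moved stays moved. The work goes in short steps, Python scripts to look and compute and a tool call to move; the robot and the scene stay as the last step left them, time stands still between calls to the robot, and variables do not carry over. Pictures are saved under pics/ and viewed, about 12 in all and at most 16, crops included, and the job is handed in when it is done.

Besides the shell and the picture viewer there is one more tool, called after "Call:" in YAML: its name, and indented under it one key for each argument. carry_out: Moves the arm, as the interface text tells. Its arguments: {"type":"object","properties":{"twist":{"type":"array","items":{"type":"array","items":{"type":"number"}}},"delta_pos":{"type":"array","items":{"type":"array","items":{"type":"number"}}},"hand":{"type":"array","items":{"type":"number"}},"newtons":{"type":"number"}},"required":["twist","delta_pos","hand"]}

```bash
ls; mkdir -p pics; python3 - <<'E'
from plant import env, imaging
import cv2
print(env.observe())
for n in("scene","top"):
    f=imaging.grab_frame(n); cv2.imwrite(f"pics/{n}0.png",f["frame"][:,:,::-1]); print(n,f["mtx"],f["rvec"],f["tvec"])
E
```

```text
pics
{'clock': 0.0, 'joint_pos': array([-8.25901021e-01,  3.59405596e-01,  1.10483284e-02, -3.59416821e-04,
       -1.22409441e+00, -2.88109018e-01]), 'qd': array([ 0.00066191, -0.00164526, -0.00085756,  0.00252455, -0.00065661,
       -0.00074644]), 'effort': array([-3.37554466e-04, -5.83319199e+01,  2.93414998e+01,  6.93659708e+00,
       -6.04081317e-03, -1.71828282e-05]), 'tool_pos': array([ 297.48779746, -605.36615287,  230.34532756]), 'tool_rot': array([-0.15948782,  0.68893894,  0.16062365,  0.68856867]), 'force': array([-0.10384487, -0.10250077,  0.13186534]), 'wrist_torque': array([-0.0319398 , -0.0072368 ,  0.03283043]), 'grip_width': 85.41979690280549}
scene [[410.04497269   0.         316.69090584]
 [  0.         410.04497269 201.82151515]
 [  0.           0.           1.        ]] [ 0.86842517 -2.58251796  1.02983935] [ 516.15639903  247.75151098 1114.75336592]
top [[368.94641814   0.         318.68680494]
 [  0.         368.94641814 197.90763874]
 [  0.           0.           1.        ]] [ 2.1061559  -2.12918847  0.1878468 ] [  82.2625057   596.10743945 1060.97512661]
```

View pics/scene0.png

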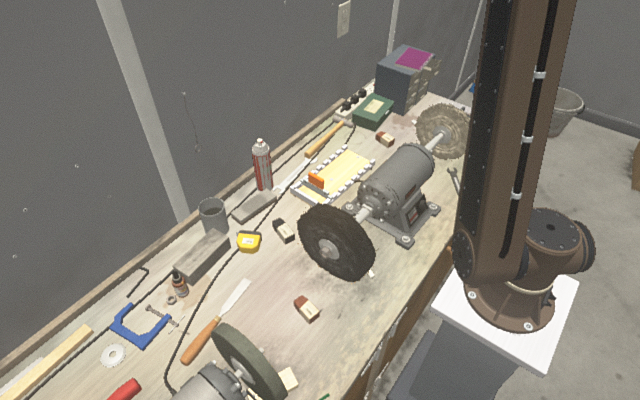

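View pics/top0.png

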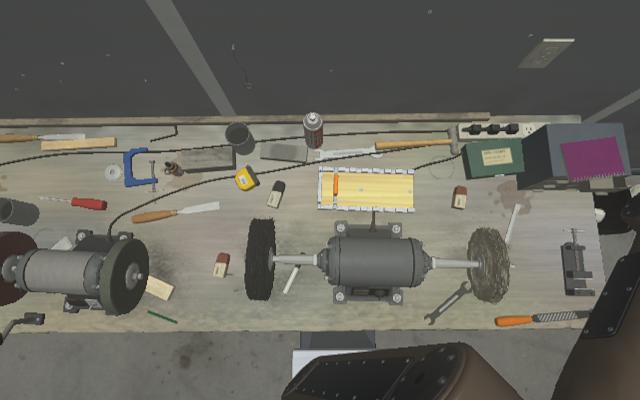

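The top view shows the tray at about (366,189), with the stop in notch 1 at (336,184). One black bar is at (276,193), and two brown bars are at (459,197) and (221,264). A fourth bar could be hidden. I'll crop closer.

```bash
cat > h.py <<'E'
import numpy as np, cv2
from plant import env, imaging
from scipy.spatial.transform import Rotation as R
def grab(n):
    f=imaging.grab_frame(n); f["R"]=cv2.Rodrigues(np.array(f["rvec"],float))[0]; f["t"]=np.array(f["tvec"],float).ravel(); return f
def px2w(f,u,v,z):
    d=f["R"].T@np.linalg.inv(f["mtx"])@np.array([u,v,1.]); c=-f["R"].T@f["t"]
    return c+d*(z-c[2])/d[2]
def w2px(f,p):
    q=f["mtx"]@(f["R"]@np.array(p,float)+f["t"]); return q[:2]/q[2]
def crop(f,x,y,w,h,s,name):
    im=f["frame"][y:y+h,x:x+w,::-1]; cv2.imwrite(name,cv2.resize(im,None,fx=s,fy=s,interpolation=cv2.INTER_CUBIC))
def goal(p,rot_down_yaw=None):
    """delta (cm, tool axes) and twist (deg) from now to world TCP p, jaw axis at world angle yaw (deg), tool down"""
    s=env.observe(); r=R.from_quat(s["tool_rot"]); d=r.inv().apply(np.array(p)-s["tool_pos"])/10
    tw=np.zeros(3)
    if rot_down_yaw is not None:
        best=None
        for k in(0,180):
            a=np.radians(rot_down_yaw+k); y=np.array([np.cos(a),np.sin(a),0]); x=np.array([0,0,-1.])
            m=R.from_matrix(np.c_[x,y,np.cross(x,y)]); t=np.degrees((r.inv()*m).as_rotvec())
            if best is None or np.linalg.norm(t)<np.linalg.norm(best): best=t
        tw=best
    print("dpos cm",d.round(2),"twist deg",tw.round(1)); return d,tw
def st():
    s=env.observe(); r=R.from_quat(s["tool_rot"]).as_matrix()
    print("t",round(s["clock"],2),"p",s["tool_pos"].round(1),"x",r[:,0].round(3),"jawyaw",np.degrees(np.arctan2(r[1,1],r[0,1])).round(1),"F",s["force"].round(1),"w",round(s["grip_width"],1),"j6",s["joint_pos"].round(2))
E
python3 - <<'E'
from h import *
f=grab("top")
a=crop(f,310,160,115,60,7,"pics/c_tray.png")
ims=[cv2.resize(f["frame"][y-20:y+20,x-20:x+20,::-1],None,fx=6.5,fy=6.5,interpolation=cv2.INTER_CUBIC) for x,y in((276,193),(459,197),(221,264))]
cv2.imwrite("pics/c_bars.png",np.hstack(ims))
for p in((276,193),(459,197),(221,264)): print(px2w(f,*p,32).round(0))
st(); print(-f["R"].T@f["t"])
E
```

```text
[619. 209.  32.]
[ 599. -357.   32.]
[403. 372.  32.]
t 0.15 p [ 297.5 -605.5  230.6] x [-0.001  0.001 -1.   ] jawyaw 116.2 F [ 0.5  0.8 -0.5] w 85.4 j6 [-0.83  0.36  0.01 -0.   -1.22 -0.29]
[ 387.92740307   64.46573448 1154.61505166]
```

View pics/c_tray.png

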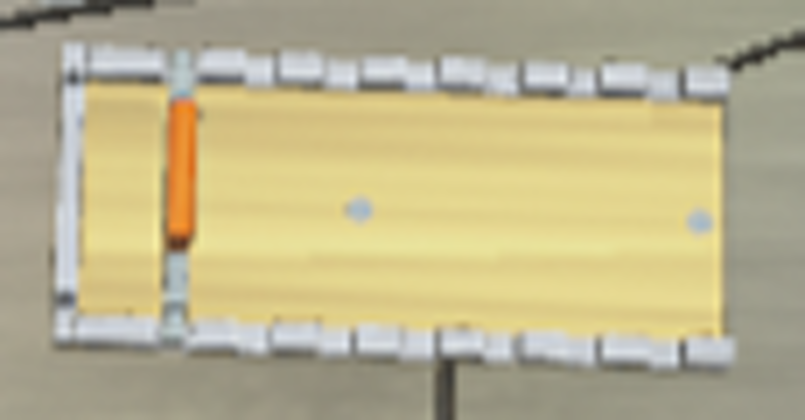

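View pics/c_bars.png

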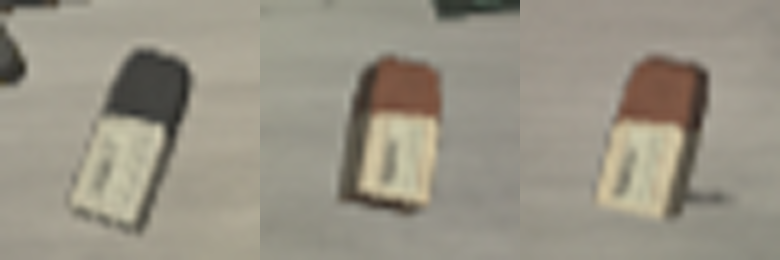

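```bash
cat > tray.py <<'E'
from h import *
from scipy.optimize import least_squares
def fit(f):
    P=[((728,66),(67,-163,38)),((735,339),(-55,-163,38)),((64,43),(67,135,44)),((722,101),(55,-163,20)),
    ((181,98),(30,82,94)),((178,238),(-30,82,94))]
    for u,y in zip((280,360,443,525,602,685),(38.5,2.5,-33.5,-69.5,-105.5,-141.5)): P.append(((u,52+(u-280)*.032),(67,y,38)))
    for u,y in zip((273,357,440,520,600,685),(38.5,2.5,-33.5,-69.5,-105.5,-141.5)): P.append(((u,322+(u-273)*.038),(-55,y,38)))
    px=np.array([[310+(a+.5)/7-.5,160+(b+.5)/7-.5] for (a,b),_ in P]); w=np.array([q for _,q in P],float)
    def pr(s): 
        X=R.from_euler('z',s[2]).apply(w)+[s[0],s[1],0]
        return np.array([w2px(f,p) for p in X])
    r=least_squares(lambda s:(pr(s)-px).ravel(),[650,0,0],loss='soft_l1',x_scale=[1,1,.01])
    return r.x,(pr(r.x)-px)
if __name__=="__main__":
    f=grab("top"); x,e=fit(f); print(x,np.degrees(x[2])); print(e.round(2).tolist())
    # bars: corner crops  (u,v in 6.5x crop), top outline z=32 -> center,angle
    def c(b,u,v): X,Y=b; return px2w(f,X-20+(u+.5)/6.5-.5,Y-20+(v+.5)/6.5-.5,32)
    for n,b,pts in(("black",(276,193),((104,116),(168,126),(71,205),(137,228))),("brR",(459,197),((110,112),(178,118),(97,198),(170,203))),("brL",(221,264),((91,120),(164,122),(76,204),(148,215)))):
        q=np.array([c(b,*p) for p in pts])[:,:2]
        ax=(q[0]+q[1]-q[2]-q[3])/2
        print(n,"papercorners",q.round(0).tolist(),"width",np.linalg.norm(q[1]-q[0]).round(1),np.linalg.norm(q[3]-q[2]).round(1),"axis deg",np.degrees(np.arctan2(ax[1],ax[0])).round(1),"endmid",((q[2]+q[3])/2).round(1))
E
python3 tray.py
```

```text
[ 6.28711990e+02 -5.65074990e+01 -4.64472621e-02] -2.6612320859432543
[[0.56, 0.19], [0.02, -0.19], [-0.13, -0.12], [0.08, 0.36], [0.36, 0.05], [0.22, -0.11], [-0.13, 0.11], [-0.04, 0.11], [-0.35, 0.1], [-0.51, 0.1], [0.06, 0.12], [-0.22, 0.11], [0.02, -0.02], [-0.22, -0.07], [-0.3, -0.12], [0.06, -0.15], [0.43, -0.18], [0.1, -0.24]]
black papercorners [[627.0, 223.0], [622.0, 192.0], [584.0, 238.0], [573.0, 206.0]] width 31.2 33.6 axis deg -17.7 endmid [578.3 221.8]
brR papercorners [[609.0, -347.0], [606.0, -379.0], [568.0, -337.0], [565.0, -372.0]] width 32.1 34.2 axis deg -11.4 endmid [ 566.8 -354.5]
brL papercorners [[409.0, 391.0], [408.0, 357.0], [371.0, 396.0], [366.0, 363.0]] width 33.9 33.8 axis deg -7.9 endmid [368.4 379.7]
```

The tray fit is good to under 0.6 px. Tray origin is (628.7, -56.5) with yaw -2.66°. First I'll raise the tool and align its axes with the tray, so tool y is tray y and tool z is tray x.

Call:
carry_out:
  twist:
    - [0,0,0]
    - [0,0,0]
    - [9.5,0,0]
    - [19,0,0]
    - [28.9,0,0]
    - [28.9,0,0]
    - [28.9,0,0]
    - [28.9,0,0]
  delta_pos:
    - [-4,0,0]
    - [-8,0,0]
    - [-10,0,0]
    - [-10,0,0]
    - [-10,0,0]
    - [-10,0,0]
    - [-10,0,0]
    - [-10,0,0]
  hand: [0,0,0,0,0,0,0,0]
  newtons: 60

```text
clock: 1.2
tool_pos: [297.6, -605.6, 330.6]
tool_rot: [0.016, 0.707, -0.016, 0.707]
force: [-0.3, -0.1, -0.1]
grip_width: 85.2
```

```bash
cat >> h.py <<'E'
T0=np.array([628.7,-56.5]);YAW=-2.66
def t2w(x,y,z=0):
    a=np.radians(YAW); return np.array([T0[0]+x*np.cos(a)-y*np.sin(a),T0[1]+x*np.sin(a)+y*np.cos(a),z])
def w2t(p):
    a=np.radians(YAW); d=np.array(p[:2])-T0; return np.array([d[0]*np.cos(a)+d[1]*np.sin(a),-d[0]*np.sin(a)+d[1]*np.cos(a)])
TJ=90+YAW
E
python3 -c "
from h import *
st(); goal(t2w(0,82,330),TJ); goal(t2w(0,82,60),TJ)
f=grab('top')
for p in((260,220),(260,300),(489,228),(489,302),(247,260),(275,260)): print(p,px2w(f,*p,150).round(0))
"
```

```text
t 1.2 p [ 297.6 -605.6  330.6] x [-0.001  0.001 -1.   ] jawyaw 87.4 F [-0.3 -0.1 -0.1] w 85.2 j6 [-0.83  0.32  0.18 -0.   -1.43 -0.79]
dpos cm [ 0.1  64.56 30.58] twist deg [ 0.1 -0.  -0.1]
dpos cm [27.1  64.53 30.6 ] twist deg [ 0.1 -0.  -0.1]
(260, 220) [519. 237. 150.]
(260, 300) [307. 232. 150.]
(489, 228) [ 490. -387.  150.]
(489, 302) [ 297. -368.  150.]
(247, 260) [411. 269. 150.]
(275, 260) [411. 194. 150.]
```

Call:
carry_out:
  twist:
    - [0,0,0]
    - [0,0,0]
    - [0,0,0]
    - [0,0,0]
    - [0,0,0]
    - [0,0,0]
    - [0,0,0]
    - [0,0,0]
  delta_pos:
    - [0,4.5,2.1]
    - [0,9,4.2]
    - [0,13.5,6.4]
    - [0,18,8.5]
    - [0,22.5,10.7]
    - [0,27,12.8]
    - [0,31,14.7]
    - [0,32,15.2]
  hand: [0,0,0,0,0,0,0,0]

```text
clock: 2.25
tool_pos: [465.1, -291.0, 331.1]
tool_rot: [0.015, 0.707, -0.015, 0.707]
force: [1.3, 0.2, 0.4]
grip_width: 85.2
```

Call:
carry_out:
  twist:
    - [0,0,0]
    - [0,0,0]
    - [0,0,0]
    - [0,0,0]
    - [0,0,0]
    - [0,0,0]
    - [0,0,0]
    - [0,0,0]
  delta_pos:
    - [0,4.5,2.1]
    - [0,9,4.2]
    - [0,13.5,6.4]
    - [0,18,8.5]
    - [0,22.5,10.7]
    - [0,27,12.8]
    - [0,31,14.7]
    - [0,32.5,15.4]
  hand: [0,0,0,0,0,0,0,0]

```text
clock: 3.25
tool_pos: [633.6, 28.8, 330.6]
tool_rot: [0.014, 0.707, -0.014, 0.707]
force: [0.4, -0.1, -0.3]
grip_width: 85.8
```

```bash
python3 -c "
from h import *
st(); goal(t2w(0,82,62),TJ)
f=grab('top');cv2.imwrite('pics/top1.png',f['frame'][:,:,::-1])"
```

```text
t 3.25 p [633.6  28.8 330.6] x [-0.001  0.001 -1.   ] jawyaw 87.7 F [ 0.4 -0.1 -0.3] w 85.8 j6 [ 0.35  0.25  0.08 -0.   -1.4  -1.96]
dpos cm [26.86 -0.36 -0.06] twist deg [ 0.4 -0.1 -0. ]
```

View pics/top1.png

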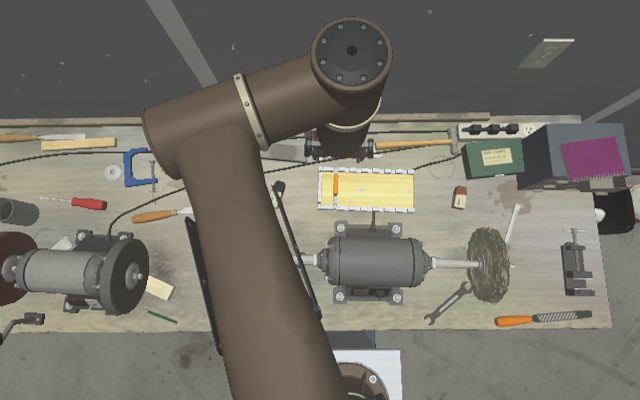

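The area the arm covered before holds no fourth bar, so there are three: one black and two brown. Now I'll grasp the stop.

Call:
carry_out:
  twist:
    - [0.4,0,0]
    - [0.4,0,0]
    - [0.4,0,0]
    - [0.4,0,0]
    - [0.4,0,0]
    - [0.4,0,0]
    - [0.4,0,0]
    - [0.4,0,0]
  delta_pos:
    - [5,-0.4,-0.1]
    - [10,-0.4,-0.1]
    - [15,-0.4,-0.1]
    - [20,-0.4,-0.1]
    - [24,-0.4,-0.1]
    - [26,-0.4,-0.1]
    - [26.9,-0.4,-0.1]
    - [26.9,-0.4,-0.1]
  hand: [0,0,0,0,0,0,0,0]

```text
clock: 4.3
tool_pos: [632.5, 25.0, 61.5]
tool_rot: [0.017, 0.707, -0.017, 0.706]
force: [0.0, -0.3, 0.1]
grip_width: 85.5
```

Call:
carry_out:
  twist:
    - [0,0,0]
    - [0,0,0]
    - [0,0,0]
    - [0,0,0]
    - [0,0,0]
    - [0,0,0]
    - [0,0,0]
    - [0,0,0]
  delta_pos:
    - [0,0,0]
    - [0,0,0]
    - [0,0,0]
    - [0,0,0]
    - [0,0,0]
    - [0,0,0]
    - [0,0,0]
    - [0,0,0]
  hand: [0.3,0.6,1,1,1,1,1,1]

```text
clock: 5.3
tool_pos: [632.7, 25.0, 62.0]
tool_rot: [0.017, 0.707, -0.017, 0.707]
force: [-1.8, -0.7, 6.3]
grip_width: 11.3
```

```bash
python3 -c "
from h import *
st(); print(w2t(env.observe()['tool_pos']))"
```

```text
t 5.3 p [632.7  25.   62. ] x [-0.001  0.    -1.   ] jawyaw 87.3 F [-1.8 -0.7  6.3] w 11.3 j6 [ 0.35  0.44 -0.28 -0.   -0.85 -1.96]
[ 0.22062934 81.56954305]
```

Call:
carry_out:
  twist:
    - [0,0,0]
    - [0,0,0]
    - [0,0,0]
    - [0,0,0]
    - [0,0,0]
    - [0,0,0]
    - [0,0,0]
    - [0,0,0]
  delta_pos:
    - [-2,0,0]
    - [-5,0,0]
    - [-6,-1,0]
    - [-6,-6,0]
    - [-6,-11,0]
    - [-6,-16,0]
    - [-6,-20,0]
    - [-6,-21.6,0]
  hand: [1,1,1,1,1,1,1,1]

```text
clock: 6.3
tool_pos: [621.2, -193.3, 120.5]
tool_rot: [0.018, 0.708, -0.017, 0.706]
force: [-0.4, 0.2, -1.4]
grip_width: 11.2
```

```bash
python3 -c "
from h import *
st(); goal(t2w(0.2,-134.4,62),TJ)"
```

```text
t 6.3 p [ 621.2 -193.3  120.5] x [-0.003  0.001 -1.   ] jawyaw 87.1 F [-0.4  0.2 -1.4] w 11.2 j6 [-0.    0.41 -0.18 -0.   -0.98 -1.62]
dpos cm [5.85 0.26 0.15] twist deg [-0.2 -0.2 -0. ]
```

Call:
carry_out:
  twist:
    - [-0.2,-0.2,0]
    - [-0.2,-0.2,0]
    - [-0.2,-0.2,0]
    - [-0.2,-0.2,0]
    - [-0.2,-0.2,0]
    - [-0.2,-0.2,0]
    - [-0.2,-0.2,0]
    - [-0.2,-0.2,0]
  delta_pos:
    - [0,0.26,0.15]
    - [0,0.26,0.15]
    - [1.5,0.26,0.15]
    - [3,0.26,0.15]
    - [4,0.26,0.15]
    - [5,0.26,0.15]
    - [5.8,0.26,0.15]
    - [5.8,0.26,0.15]
  hand: [1,1,1,1,1,1,1,1]

```text
clock: 7.3
tool_pos: [622.8, -190.8, 62.3]
tool_rot: [0.017, 0.707, -0.016, 0.707]
force: [-0.3, 0.2, -1.1]
grip_width: 11.3
```

```bash
python3 -c "
from h import *
st(); print(w2t(env.observe()['tool_pos']))"
```

```text
t 7.3 p [ 622.8 -190.8   62.3] x [ 0.001  0.001 -1.   ] jawyaw 87.3 F [-0.3  0.2 -1.1] w 11.3 j6 [ 0.    0.46 -0.24 -0.   -0.86 -1.62]
[   0.36533565 -134.44263007]
```

Call:
carry_out:
  twist:
    - [0,0,0]
    - [0,0,0]
    - [0,0,0]
    - [0,0,0]
    - [0,0,0]
    - [0,0,0]
    - [0,0,0]
    - [0,0,0]
  delta_pos:
    - [0,0,0]
    - [0,0,0]
    - [0,0,0]
    - [-3,0,0]
    - [-8,0,0]
    - [-12,0,0]
    - [-12,0,0]
    - [-12,0,0]
  hand: [0.5,0,0,0,0,0,0,0]

```text
clock: 8.3
tool_pos: [622.4, -190.7, 182.2]
tool_rot: [0.017, 0.707, -0.016, 0.707]
force: [-0.1, -0.4, -0.4]
grip_width: 85.5
```

```bash
cat > bar.py <<'E'
from h import *
from scipy.optimize import least_squares
def fitbar(f,x0,y0,L,show=True):
    """silhouette fit is too heavy: take bar pixels (not table) and minAreaRect in the z=32 plane for reference"""
    c=w2px(f,(x0,y0,32)).astype(int); s=26
    im=cv2.resize(f["frame"][c[1]-s:c[1]+s,c[0]-s:c[0]+s,::-1],None,fx=10,fy=10,interpolation=cv2.INTER_CUBIC)
    return c,im
def draw(f,c,im,x,y,ang,L,s=26):
    a=np.radians(ang)
    for z,col in((32,(0,0,255)),(0,(0,255,0))):
        q=[]
        for i,j in((-1,-1),(-1,1),(1,1),(1,-1)):
            lx,lw=i*L/2,j*17
            p=w2px(f,(x+lx*np.cos(a)-lw*np.sin(a),y+lx*np.sin(a)+lw*np.cos(a),z)); q.append(((p-c+s+.5)*10-.5).astype(int))
        cv2.polylines(im,[np.array(q)],True,col,1)
    return im
E
python3 -c "
from bar import *
st(); f=grab('top'); o=[]
for x,y,a,L in((601.6,-361.5,-9,71),(619.3,208.7,-17.7,86),(403.5,375,-9,71)):
    c,im=fitbar(f,x,y,L); o.append(draw(f,c,im,x,y,a,L))
cv2.imwrite('pics/b1.png',cv2.resize(np.hstack(o[:2]),(800,400)))
goal((601.6,-361.5,150),81)
"
```

```text
t 8.3 p [ 622.4 -190.7  182.2] x [ 0.001  0.001 -1.   ] jawyaw 87.3 F [-0.1 -0.4 -0.4] w 85.5 j6 [ 0.    0.35 -0.11 -0.   -1.1  -1.62]
dpos cm [  3.13 -17.15  -1.25] twist deg [ 6.3 -0.  -0.1]
```

View pics/b1.png

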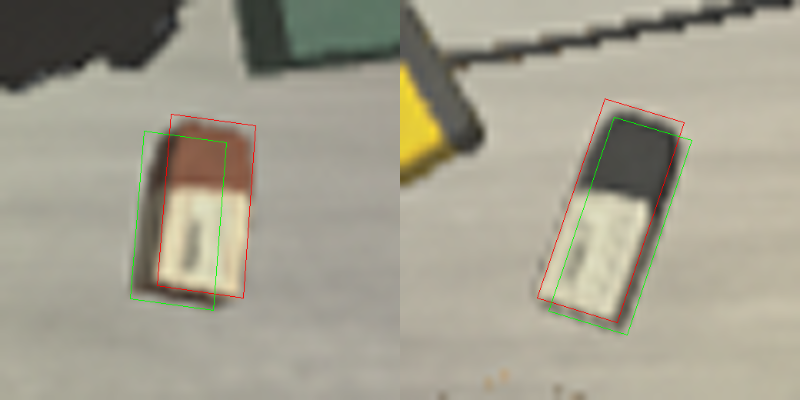

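The overlay shows the model outlines match the brown bar at right and the black bar within about 2 mm. Next I'll go to the right-hand brown bar.

Call:
carry_out:
  twist:
    - [6.3,0,0]
    - [6.3,0,0]
    - [6.3,0,0]
    - [6.3,0,0]
    - [6.3,0,0]
    - [6.3,0,0]
    - [6.3,0,0]
    - [6.3,0,0]
  delta_pos:
    - [0,-5,-0.3]
    - [0,-10,-0.8]
    - [0,-15,-1]
    - [1,-17.1,-1.3]
    - [3,-17.1,-1.3]
    - [3,-17.1,-1.3]
    - [3,-17.1,-1.3]
    - [3,-17.1,-1.3]
  hand: [0,0,0,0,0,0,0,0]

```text
clock: 9.35
tool_pos: [601.7, -360.5, 152.1]
tool_rot: [0.055, 0.705, -0.055, 0.705]
force: [0.3, 0.3, 0.5]
grip_width: 85.7
```

```bash
python3 -c "
from bar import *
st(); goal((600.5,-361.5,3),81)
"
```

```text
t 9.35 p [ 601.7 -360.5  152.1] x [ 0.001  0.    -1.   ] jawyaw 81.1 F [0.3 0.3 0.5] w 85.7 j6 [-0.26  0.45 -0.03 -0.   -1.09 -1.46]
dpos cm [14.91 -0.12 -0.11] twist deg [ 0.1  0.  -0. ]
```

Call:
carry_out:
  twist:
    - [0,0,0]
    - [0,0,0]
    - [0,0,0]
    - [0,0,0]
    - [0,0,0]
    - [0,0,0]
    - [0,0,0]
    - [0,0,0]
  delta_pos:
    - [3,-0.1,-0.1]
    - [7,-0.1,-0.1]
    - [11,-0.1,-0.1]
    - [13,-0.1,-0.1]
    - [14,-0.1,-0.1]
    - [14.7,-0.1,-0.1]
    - [14.7,-0.1,-0.1]
    - [14.7,-0.1,-0.1]
  hand: [0,0,0,0,0,0,0,0]

```text
clock: 10.35
tool_pos: [601.3, -361.6, 6.2]
tool_rot: [0.055, 0.704, -0.055, 0.706]
force: [0.3, 0.7, 0.2]
grip_width: 85.3
```

Call:
carry_out:
  twist:
    - [0,0,0]
    - [0,0,0]
    - [0,0,0]
    - [0,0,0]
    - [0,0,0]
    - [0,0,0]
    - [0,0,0]
    - [0,0,0]
  delta_pos:
    - [0,0,0]
    - [0,0,0]
    - [0,0,0]
    - [0,0,0]
    - [0,0,0]
    - [0,0,0]
    - [0,0,0]
    - [0,0,0]
  hand: [0.2,0.5,1,1,1,1,1,1]

```text
clock: 11.35
tool_pos: [601.7, -361.8, 6.8]
tool_rot: [0.055, 0.704, -0.055, 0.706]
force: [-0.8, 0.4, 4.6]
grip_width: 32.8
```

```bash
python3 -c "
from bar import *
st(); goal(t2w(15.5,80,120),TJ)
"
```

```text
t 11.35 p [ 601.7 -361.8    6.8] x [ 0.003 -0.001 -1.   ] jawyaw 81.1 F [-0.8  0.4  4.6] w 32.8 j6 [-0.26  0.59 -0.16 -0.   -0.81 -1.46]
dpos cm [-11.33  38.7   -1.35] twist deg [-6.2  0.2  0. ]
```

Call:
carry_out:
  twist:
    - [0,0,0]
    - [0,0,0]
    - [0,0,0]
    - [0,0,0]
    - [-3,0,0]
    - [-6.2,0,0]
    - [-6.2,0,0]
    - [-6.2,0,0]
  delta_pos:
    - [-3,0,0]
    - [-8,0,0]
    - [-11.3,3,0]
    - [-11.3,8,-0.3]
    - [-11.3,13,-0.5]
    - [-11.3,18,-0.7]
    - [-11.3,22,-0.8]
    - [-11.3,23,-0.8]
  hand: [1,1,1,1,1,1,1,1]

```text
clock: 12.35
tool_pos: [628.6, -130.7, 118.8]
tool_rot: [0.016, 0.706, -0.016, 0.707]
force: [0.0, -0.3, -2.9]
grip_width: 32.7
```

```bash
python3 -c "
from bar import *
st(); goal(t2w(13,80,120),TJ)
"
```

```text
t 12.35 p [ 628.6 -130.7  118.8] x [ 0.001 -0.    -1.   ] jawyaw 87.4 F [ 0.  -0.3 -2.9] w 32.7 j6 [ 0.1   0.39 -0.21  0.   -0.97 -1.71]
dpos cm [-0.12 15.41  0.99] twist deg [ 0.1  0.1 -0. ]
```

Call:
carry_out:
  twist:
    - [0.1,0,0]
    - [0.1,0,0]
    - [0.1,0,0]
    - [0.1,0,0]
    - [0.1,0,0]
    - [0.1,0,0]
    - [0.1,0,0]
    - [0.1,0,0]
  delta_pos:
    - [0,5,0.3]
    - [0,10,0.7]
    - [0,14,1]
    - [0,15.4,1]
    - [2,15.4,1]
    - [5,15.4,1]
    - [7,15.4,1]
    - [7.5,15.4,1]
  hand: [1,1,1,1,1,1,1,1]

```text
clock: 13.35
tool_pos: [644.2, 21.4, 41.9]
tool_rot: [0.017, 0.708, -0.017, 0.706]
force: [0.0, -0.2, -3.2]
grip_width: 32.9
```

```bash
python3 -c "
from bar import *
st(); goal(t2w(13,80,27.3),TJ)
"
```

```text
t 13.35 p [644.2  21.4  41.9] x [-0.002 -0.001 -1.   ] jawyaw 87.3 F [ 0.  -0.2 -3.2] w 32.9 j6 [ 0.34  0.48 -0.27  0.   -0.82 -1.95]
dpos cm [1.46 0.15 0.12] twist deg [-0.1 -0.1  0.1]
```

Call:
carry_out:
  twist:
    - [0,0,0]
    - [0,0,0]
    - [0,0,0]
    - [0,0,0]
    - [0,0,0]
    - [0,0,0]
    - [0,0,0]
    - [0,0,0]
  delta_pos:
    - [0.4,0.1,0.1]
    - [0.8,0.1,0.1]
    - [1.2,0.1,0.1]
    - [1.4,0.1,0.1]
    - [1.4,0.1,0.1]
    - [1.4,0.1,0.1]
    - [1.4,0.1,0.1]
    - [1.4,0.1,0.1]
  hand: [1,1,1,1,1,1,1,1]

```text
clock: 14.35
tool_pos: [645.2, 22.4, 27.9]
tool_rot: [0.017, 0.708, -0.017, 0.706]
force: [-0.0, 0.4, -2.7]
grip_width: 32.6
```

Call:
carry_out:
  twist:
    - [0,0,0]
    - [0,0,0]
    - [0,0,0]
    - [0,0,0]
    - [0,0,0]
    - [0,0,0]
    - [0,0,0]
    - [0,0,0]
  delta_pos:
    - [0,0,0]
    - [0,0,0]
    - [0,0,0.2]
    - [0,0,0.4]
    - [0,0,0.6]
    - [0,0,0.8]
    - [0,0,0.9]
    - [0,0,0.9]
  hand: [1,1,1,1,1,1,1,1]
  newtons: 20

```text
clock: 15.35
tool_pos: [651.5, 21.6, 27.0]
tool_rot: [0.017, 0.709, -0.018, 0.704]
force: [-6.8, 1.4, 0.1]
grip_width: 32.5
```

```bash
python3 -c "
from bar import *
st(); print(w2t(env.observe()['tool_pos']))
"
```

```text
t 15.35 p [651.5  21.6  27. ] x [-0.007 -0.002 -1.   ] jawyaw 87.2 F [-6.8  1.4  0.1] w 32.5 j6 [ 0.33  0.51 -0.26 -0.   -0.81 -1.95]
[19.13616914 79.05354068]
```

Call:
carry_out:
  twist:
    - [0,0,0]
    - [0,0,0]
    - [0,0,0]
    - [0,0,0]
    - [0,0,0]
    - [0,0,0]
    - [0,0,0]
    - [0,0,0]
  delta_pos:
    - [0,0,0]
    - [0,0,0]
    - [0,0,0]
    - [0,0,0]
    - [-2,0,0]
    - [-5,0,0]
    - [-6.5,0,0]
    - [-6.5,0,0]
  hand: [0.41,0.41,0.41,0.41,0.41,0.41,0.41,0.41]

```text
clock: 16.35
tool_pos: [652.7, 21.9, 93.1]
tool_rot: [0.017, 0.709, -0.018, 0.705]
force: [-0.3, 0.0, -0.5]
grip_width: 50.0
```

Call:
carry_out:
  twist:
    - [0,0,0]
    - [0,0,0]
    - [0,0,0]
    - [0,0,0]
    - [0,0,0]
    - [0,0,0]
    - [0,0,0]
    - [0,0,0]
  delta_pos:
    - [0,-2,0]
    - [0,-4,0]
    - [0,-4,0]
    - [0,-4,0]
    - [2,-4,0]
    - [4,-4,0]
    - [5.5,-4,0]
    - [5.5,-4,0]
  hand: [1,1,1,1,1,1,1,1]

```text
clock: 17.35
tool_pos: [649.6, -18.1, 36.8]
tool_rot: [0.017, 0.71, -0.018, 0.704]
force: [-0.5, -0.7, 0.3]
grip_width: -0.3
```

```bash
python3 -c "
from bar import *
st(); print(w2t(env.observe()['tool_pos'])); goal(t2w(19,79.5,28),TJ)
f=grab('top'); crop(f,310,140,115,90,7,'pics/p1.png')
"
```

```text
t 17.35 p [649.6 -18.1  36.8] x [-0.008 -0.001 -1.   ] jawyaw 87.2 F [-0.5 -0.7  0.3] w -0.3 j6 [ 0.27  0.5  -0.26 -0.   -0.82 -1.89]
[19.11288685 39.35090891]
dpos cm [ 0.87  4.02 -0.01] twist deg [-0.1 -0.4  0.1]
```

View pics/p1.png

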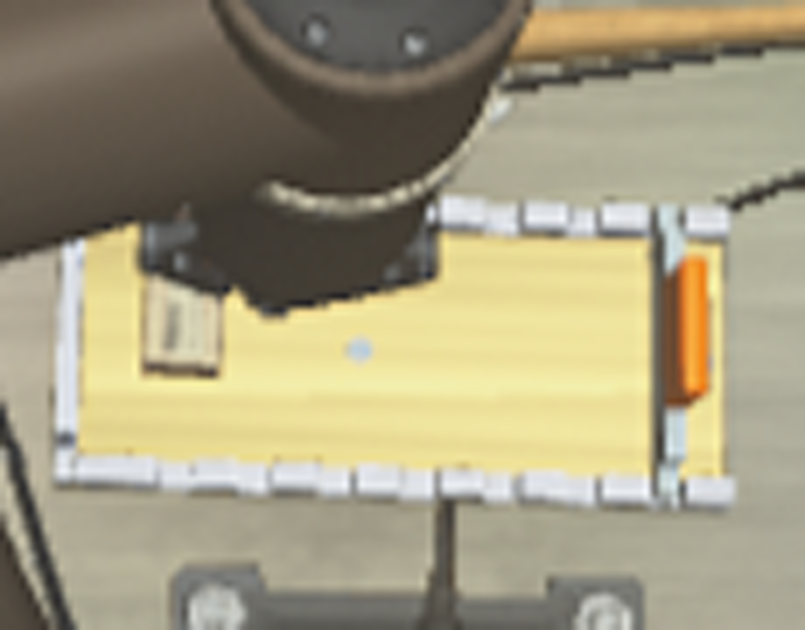

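The stop is seated in notch 7 at (670,360) in the crop. The brown bar stands square in the tray at (180,330). I'll push it to the fence.

Call:
carry_out:
  twist:
    - [0,-0.4,0]
    - [0,-0.4,0]
    - [0,-0.4,0]
    - [0,-0.4,0]
    - [0,-0.4,0]
    - [0,-0.4,0]
    - [0,-0.4,0]
    - [0,-0.4,0]
  delta_pos:
    - [0.6,0.2,0]
    - [0.6,0.6,0]
    - [0.6,1.2,0]
    - [0.6,1.8,0]
    - [0.6,2.4,0]
    - [0.6,3,0]
    - [0.6,3.5,0]
    - [0.6,3.8,0]
  hand: [1,1,1,1,1,1,1,1]

```text
clock: 18.4
tool_pos: [651.5, 19.4, 31.9]
tool_rot: [0.016, 0.707, -0.018, 0.707]
force: [-2.2, -11.4, 5.8]
grip_width: -0.2
```

```bash
python3 -c "
from bar import *
st(); print(w2t(env.observe()['tool_pos']))"
```

```text
t 18.4 p [651.5  19.4  31.9] x [-0.001 -0.003 -1.   ] jawyaw 87.3 F [ -2.2 -11.4   5.8] w -0.2 j6 [ 0.33  0.5  -0.27  0.   -0.81 -1.95]
[19.21480519 76.82547753]
```

Call:
carry_out:
  twist:
    - [0,0,0]
    - [0,0,0]
    - [0,0,0]
    - [0,0,0]
    - [0,0,0]
    - [0,0,0]
    - [0,0,0]
    - [0,0,0]
  delta_pos:
    - [0,-0.3,0]
    - [0,-0.4,0]
    - [-4,-0.4,0]
    - [-9,-0.4,0]
    - [-14,-0.4,0]
    - [-14,-0.4,0]
    - [-14,-0.4,0]
    - [-14,-0.4,0]
  hand: [1,1,1,1,1,0.3,0.3,0.3]
  newtons: 60

```text
clock: 19.4
tool_pos: [650.6, 15.7, 170.4]
tool_rot: [0.016, 0.708, -0.018, 0.706]
force: [-0.4, -0.1, 0.3]
grip_width: 54.3
```

```bash
python3 -c "
from bar import *
st(); f=grab('top')
for p in((475,140),(405,180)): print(px2w(f,276-26+p[0]/7.7-400/7.7,193-26+p[1]/7.7,35).round(0))
goal((617.5,208.2,170),72.3)
f=grab('scene')
for x,y,a,L in((601.6,208.7,-17.7,86),(403.5,375,-9,71)): pass
for P in ((619,208,32),(403.5,375,32)): print(w2px(f,P))
im=f['frame'][150:370,200:430,::-1]; cv2.imwrite('pics/s1.png',cv2.resize(im,None,fx=2.7,fy=2.7,interpolation=cv2.INTER_CUBIC))
"
```

```text
t 19.4 p [650.6  15.7 170.4] x [-0.003 -0.003 -1.   ] jawyaw 87.3 F [-0.4 -0.1  0.3] w 54.3 j6 [ 0.32  0.36 -0.13  0.   -1.09 -1.94]
[644. 259.  35.]
[627. 287.  35.]
dpos cm [-0.02 19.07 -4.24] twist deg [15.  -0.1  0.2]
[282.32863942 226.02808579]
[304.36821492 305.03304231]
```

View pics/s1.png

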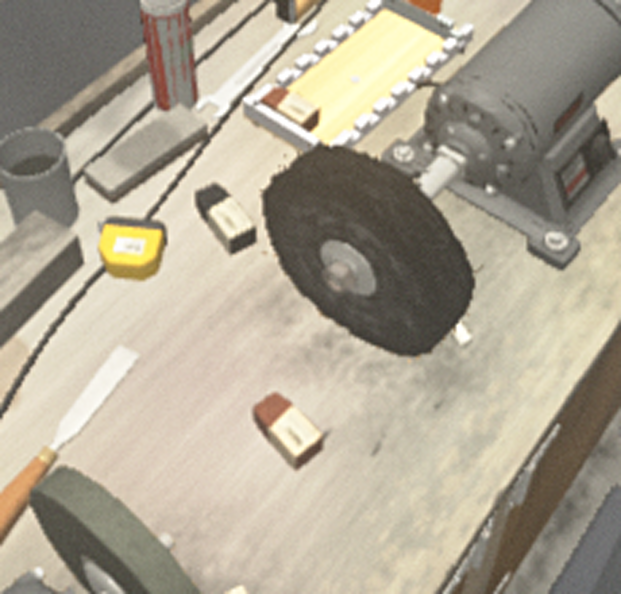

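The black bar is at (225,215) and the left brown bar at (287,430), both where predicted. The first bar sits in the corner at (290,105). Next is the black bar, approached with a reduced opening because the tape measure is close.

Call:
carry_out:
  twist:
    - [5,0,0]
    - [10,0,0]
    - [15,0,0]
    - [15,0,0]
    - [15,0,0]
    - [15,0,0]
    - [15,0,0]
    - [15,0,0]
  delta_pos:
    - [0,4,-0.9]
    - [0,8.5,-1.9]
    - [0,13,-2.9]
    - [0,17,-3.8]
    - [0,19.1,-4.2]
    - [0,19.1,-4.2]
    - [0,19.1,-4.2]
    - [0,19.1,-4.2]
  hand: [0.35,0.35,0.35,0.35,0.35,0.35,0.35,0.35]

```text
clock: 20.5
tool_pos: [618.2, 207.4, 169.8]
tool_rot: [0.108, 0.699, -0.111, 0.698]
force: [-0.4, -0.6, 0.4]
grip_width: 55.5
```

```bash
python3 -c "
from bar import *
st(); goal((617.5,208.2,6),72.3)
"
```

```text
t 20.5 p [618.2 207.4 169.8] x [-0.003 -0.004 -1.   ] jawyaw 72.2 F [-0.4 -0.6  0.4] w 55.5 j6 [ 0.62  0.37 -0.12  0.   -1.09 -2.51]
dpos cm [16.38  0.13 -0.06] twist deg [-0.1 -0.1  0.3]
```

Call:
carry_out:
  twist:
    - [0,0,0]
    - [0,0,0]
    - [0,0,0]
    - [0,0,0]
    - [0,0,0]
    - [0,0,0]
    - [0,0,0]
    - [0,0,0]
  delta_pos:
    - [4,0.1,-0.1]
    - [9,0.1,-0.1]
    - [12,0.1,-0.1]
    - [14,0.1,-0.1]
    - [15.3,0.1,-0.1]
    - [16.3,0.1,-0.1]
    - [16.3,0.1,-0.1]
    - [16.3,0.1,-0.1]
  hand: [0.35,0.35,0.35,0.35,0.35,0.35,0.35,0.35]

```text
clock: 21.5
tool_pos: [617.6, 208.3, 7.6]
tool_rot: [0.108, 0.699, -0.111, 0.698]
force: [0.6, -0.4, 0.2]
grip_width: 55.7
```

Call:
carry_out:
  twist:
    - [0,0,0]
    - [0,0,0]
    - [0,0,0]
    - [0,0,0]
    - [0,0,0]
    - [0,0,0]
    - [0,0,0]
    - [0,0,0]
  delta_pos:
    - [0,0,0]
    - [0,0,0]
    - [0,0,0]
    - [0,0,0]
    - [0,0,0]
    - [0,0,0]
    - [0,0,0]
    - [0,0,0]
  hand: [0.5,1,1,1,1,1,1,1]

```text
clock: 22.5
tool_pos: [618.3, 208.8, 8.8]
tool_rot: [0.108, 0.699, -0.11, 0.699]
force: [-0.7, 0.1, 5.4]
grip_width: 32.9
```

```bash
python3 -c "
from bar import *
st(); goal(t2w(5,48,140),TJ)
"
```

```text
t 22.5 p [618.3 208.8   8.8] x [-0.    -0.002 -1.   ] jawyaw 72.2 F [-0.7  0.1  5.4] w 32.9 j6 [ 0.63  0.53 -0.28  0.   -0.76 -2.51]
dpos cm [-13.07 -20.21   8.33] twist deg [-15.1   0.    0.1]
```

Call:
carry_out:
  twist:
    - [0,0,0]
    - [0,0,0]
    - [-3,0,0]
    - [-8,0,0]
    - [-12,0,0]
    - [-15.1,0,0]
    - [-15.1,0,0]
    - [-15.1,0,0]
  delta_pos:
    - [-3,0,0]
    - [-8,0,0]
    - [-12,-2,1]
    - [-13,-7,3]
    - [-13,-12,5]
    - [-13,-17,7]
    - [-13,-20.2,8.3]
    - [-13,-20.2,8.3]
  hand: [1,1,1,1,1,1,1,1]

```text
clock: 23.5
tool_pos: [634.7, -11.2, 138.5]
tool_rot: [0.017, 0.708, -0.019, 0.706]
force: [-0.7, 0.4, -3.5]
grip_width: 32.7
```

```bash
python3 -c "
from bar import *
st(); goal(t2w(5,46,29),TJ)
"
```

```text
t 23.5 p [634.7 -11.2 138.5] x [-0.002 -0.002 -1.   ] jawyaw 87.1 F [-0.7  0.4 -3.5] w 32.7 j6 [ 0.29  0.37 -0.2   0.   -1.01 -1.91]
dpos cm [10.95  0.08  0.13] twist deg [-0.2 -0.1  0.1]
```

Call:
carry_out:
  twist:
    - [-0.2,-0.1,0]
    - [-0.2,-0.1,0]
    - [-0.2,-0.1,0]
    - [-0.2,-0.1,0]
    - [-0.2,-0.1,0]
    - [-0.2,-0.1,0]
    - [-0.2,-0.1,0]
    - [-0.2,-0.1,0]
  delta_pos:
    - [2,0.1,0.1]
    - [5,0.1,0.1]
    - [8,0.1,0.1]
    - [9.5,0.1,0.1]
    - [10.4,0.1,0.1]
    - [10.9,0.1,0.1]
    - [10.9,0.1,0.1]
    - [10.9,0.1,0.1]
  hand: [1,1,1,1,1,1,1,1]

```text
clock: 24.5
tool_pos: [636.1, -10.5, 30.4]
tool_rot: [0.016, 0.706, -0.017, 0.707]
force: [-0.4, 0.1, -3.9]
grip_width: 32.7
```

Call:
carry_out:
  twist:
    - [0,0,0]
    - [0,0,0]
    - [0,0,0]
    - [0,0,0]
    - [0,0,0]
    - [0,0,0]
    - [0,0,0]
    - [0,0,0]
  delta_pos:
    - [0,0,0]
    - [0,0,0]
    - [0,0,0.2]
    - [0,0,0.4]
    - [0,0,0.6]
    - [0,0,0.8]
    - [0,0,1]
    - [0,0,1]
  hand: [1,1,1,1,1,1,1,1]
  newtons: 20

```text
clock: 25.5
tool_pos: [642.3, -11.3, 29.2]
tool_rot: [0.016, 0.709, -0.018, 0.705]
force: [-10.5, 2.0, 1.5]
grip_width: 33.0
```

```bash
python3 -c "
from bar import *
st(); print(w2t(env.observe()['tool_pos']))
"
```

```text
t 25.5 p [642.3 -11.3  29.2] x [-0.006 -0.003 -1.   ] jawyaw 87.3 F [-10.5   2.    1.5] w 33.0 j6 [ 0.29  0.49 -0.29  0.   -0.8  -1.91]
[11.47778005 45.78443502]
```

Call:
carry_out:
  twist:
    - [0,0,0]
    - [0,0,0]
    - [0,0,0]
    - [0,0,0]
    - [0,0,0]
    - [0,0,0]
    - [0,0,0]
    - [0,0,0]
  delta_pos:
    - [0,0,0]
    - [0,0,0]
    - [0,0,0]
    - [0,0,0]
    - [-2,0,0]
    - [-5,0,0]
    - [-6.5,0,0]
    - [-6.5,0,0]
  hand: [0.43,0.43,0.43,0.43,0.43,0.43,0.43,0.43]

```text
clock: 26.5
tool_pos: [643.4, -10.9, 95.3]
tool_rot: [0.016, 0.708, -0.018, 0.706]
force: [-0.5, 0.9, -0.5]
grip_width: 48.6
```

Call:
carry_out:
  twist:
    - [0,-0.3,0]
    - [0,-0.3,0]
    - [0,-0.3,0]
    - [0,-0.3,0]
    - [0,-0.3,0]
    - [0,-0.3,0]
    - [0,-0.3,0]
    - [0,-0.3,0]
  delta_pos:
    - [0,-2,0]
    - [0,-4,0]
    - [0,-4,0]
    - [0,-4,0]
    - [2,-4,0]
    - [4,-4,0]
    - [6,-4,0]
    - [6,-4,0]
  hand: [1,1,1,1,1,1,1,1]

```text
clock: 27.5
tool_pos: [640.1, -50.9, 33.7]
tool_rot: [0.016, 0.708, -0.018, 0.706]
force: [-0.6, 0.7, 1.1]
grip_width: -0.1
```

```bash
python3 -c "
from bar import *
st(); print(w2t(env.observe()['tool_pos'])); goal(t2w(12,44.5,30),TJ)
"
```

```text
t 27.5 p [640.1 -50.9  33.7] x [-0.002 -0.003 -1.   ] jawyaw 87.3 F [-0.6  0.7  1.1] w -0.1 j6 [ 0.23  0.49 -0.29  0.   -0.8  -1.85]
[11.11994312  6.0928153 ]
dpos cm [0.36 3.84 0.09] twist deg [-0.  -0.1  0.2]
```

Call:
carry_out:
  twist:
    - [0,0,0]
    - [0,0,0]
    - [0,0,0]
    - [0,0,0]
    - [0,0,0]
    - [0,0,0]
    - [0,0,0]
    - [0,0,0]
  delta_pos:
    - [0.2,0.2,0.1]
    - [0.2,0.6,0.1]
    - [0.2,1.2,0.1]
    - [0.2,1.8,0.1]
    - [0.2,2.4,0.1]
    - [0.2,3,0.1]
    - [0.2,3.5,0.1]
    - [0.2,3.8,0.1]
  hand: [1,1,1,1,1,1,1,1]

```text
clock: 28.5
tool_pos: [642.3, -14.0, 31.6]
tool_rot: [0.015, 0.708, -0.018, 0.706]
force: [-1.5, -16.6, 6.1]
grip_width: 0.0
```

```bash
python3 -c "
from bar import *
st(); print(w2t(env.observe()['tool_pos']))"
```

```text
t 28.5 p [642.3 -14.   31.6] x [-0.003 -0.005 -1.   ] jawyaw 87.3 F [ -1.5 -16.6   6.1] w 0.0 j6 [ 0.28  0.49 -0.29  0.01 -0.8  -1.9 ]
[11.56439489 43.06944655]
```

Call:
carry_out:
  twist:
    - [0,0,0]
    - [0,0,0]
    - [0,0,0]
    - [0,0,0]
    - [0,0,0]
    - [0,0,0]
    - [0,0,0]
    - [0,0,0]
  delta_pos:
    - [0,-0.4,0]
    - [-1,-0.4,0]
    - [-5,-0.4,0]
    - [-11,-0.4,0]
    - [-17,-0.4,0]
    - [-23,-0.4,0]
    - [-29,-0.4,0]
    - [-30,-0.4,0]
  hand: [1,1,1,1,1,0.3,0,0]
  newtons: 60

```text
clock: 29.5
tool_pos: [644.7, -16.2, 338.1]
tool_rot: [0.015, 0.705, -0.017, 0.709]
force: [0.9, 0.6, -0.3]
grip_width: 54.4
```

```bash
python3 -c "
from bar import *
st(); f=grab('scene')
q=[]
im=f['frame'][270:340,265:345,::-1]; im=cv2.resize(im,None,fx=8,fy=8,interpolation=cv2.INTER_CUBIC)
for dx in(0,):
  x,y,a,L=403.5,375,np.radians(-8.5),71
  for z,col in((32,(0,0,255)),(0,(0,255,0))):
    q=[((w2px(f,(x+i*L/2*np.cos(a)-j*17*np.sin(a),y+i*L/2*np.sin(a)+j*17*np.cos(a),z))-[265,270]+.5)*8).astype(int) for i,j in((-1,-1),(-1,1),(1,1),(1,-1))]
    cv2.polylines(im,[np.array(q)],True,col,1)
cv2.imwrite('pics/b3.png',im)
goal((403.5,375,335),81.5)
"
```

```text
t 29.5 p [644.7 -16.2 338.1] x [ 0.006 -0.003 -1.   ] jawyaw 87.4 F [ 0.9  0.6 -0.3] w 54.4 j6 [ 0.28  0.26  0.11  0.   -1.42 -1.9 ]
dpos cm [ -0.05  37.95 -25.85] twist deg [5.8 0.2 0.2]
```

View pics/b3.png

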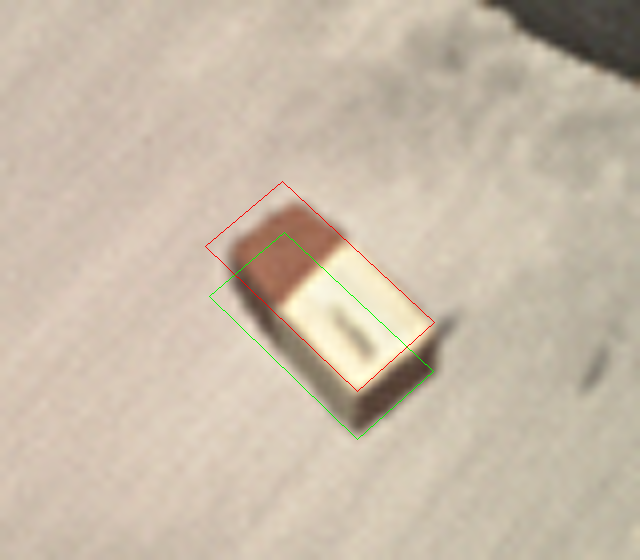

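The outline matches the left brown bar in the scene view within a few mm. I'll go over the wheel to it.

Call:
carry_out:
  twist:
    - [0,0,0]
    - [0,0,0]
    - [3,0,0]
    - [5.8,0,0]
    - [5.8,0,0]
    - [5.8,0,0]
    - [5.8,0,0]
    - [5.8,0,0]
  delta_pos:
    - [0,4.5,-3]
    - [0,9,-6.1]
    - [0,13.5,-9.2]
    - [0,18,-12.3]
    - [0,23,-15.7]
    - [0,28,-19.1]
    - [0,33,-22.5]
    - [0,37.9,-25.8]
  hand: [0,0,0,0,0,0,0,0]

```text
clock: 30.55
tool_pos: [402.1, 375.8, 333.5]
tool_rot: [0.051, 0.704, -0.053, 0.706]
force: [0.8, 1.7, -0.5]
grip_width: 85.3
```

```bash
python3 -c "
from bar import *
st(); goal((403.5,375,160),81.5)
"
```

```text
t 30.55 p [402.1 375.8 333.5] x [ 0.002 -0.004 -1.   ] jawyaw 81.6 F [ 0.8  1.7 -0.5] w 85.3 j6 [ 1.11  0.1  -0.1   0.   -1.38 -2.83]
dpos cm [1.735e+01 1.000e-02 1.000e-01] twist deg [0.1 0.2 0.2]
```

Call:
carry_out:
  twist:
    - [0,0,0]
    - [0,0,0]
    - [0,0,0]
    - [0,0,0]
    - [0,0,0]
    - [0,0,0]
    - [0,0,0]
    - [0,0,0]
  delta_pos:
    - [5,0,0.1]
    - [10,0,0.1]
    - [15,0,0.1]
    - [20,0,0.1]
    - [24,0,0.1]
    - [27,0,0.1]
    - [28,0,0.1]
    - [28,0,0.1]
  hand: [0,0,0,0,0,0,0,0]

```text
clock: 31.55
tool_pos: [403.4, 374.2, 53.0]
tool_rot: [0.05, 0.704, -0.054, 0.706]
force: [0.5, 0.7, 0.8]
grip_width: 85.1
```

```bash
python3 -c "
from bar import *
st(); goal((403.5,375,6),81.5)
"
```

```text
t 31.55 p [403.4 374.2  53. ] x [ 0.002 -0.005 -1.   ] jawyaw 81.6 F [0.5 0.7 0.8] w 85.1 j6 [ 1.11  0.34 -0.48  0.01 -0.75 -2.83]
dpos cm [ 4.7   0.11 -0.02] twist deg [0.1 0.1 0.3]
```

Call:
carry_out:
  twist:
    - [0,0,0]
    - [0,0,0]
    - [0,0,0]
    - [0,0,0]
    - [0,0,0]
    - [0,0,0]
    - [0,0,0]
    - [0,0,0]
  delta_pos:
    - [2,0.1,0]
    - [4,0.1,0]
    - [4.6,0.1,0]
    - [4.6,0.1,0]
    - [4.6,0.1,0]
    - [4.6,0.1,0]
    - [4.6,0.1,0]
    - [4.6,0.1,0]
  hand: [0,0,0,0,0.5,1,1,1]

```text
clock: 32.55
tool_pos: [403.9, 375.2, 7.7]
tool_rot: [0.05, 0.704, -0.053, 0.706]
force: [-0.6, -1.3, 5.9]
grip_width: 32.8
```

Call:
carry_out:
  twist:
    - [0,0,0]
    - [0,0,0]
    - [0,0,0]
    - [0,0,0]
    - [0,0,0]
    - [0,0,0]
    - [0,0,0]
    - [0,0,0]
  delta_pos:
    - [0,0,0]
    - [0,0,0]
    - [0,0,0]
    - [0,0,0]
    - [0,0,0]
    - [0,0,0]
    - [0,0,0]
    - [0,0,0]
  hand: [1,1,1,1,1,1,1,1]

```text
clock: 33.55
tool_pos: [403.8, 375.1, 7.8]
tool_rot: [0.05, 0.704, -0.054, 0.706]
force: [-2.0, -1.7, 2.9]
grip_width: 32.9
```

```bash
python3 -c "
from bar import *
st(); goal(t2w(12,12,340),TJ)
"
```

```text
t 33.55 p [403.8 375.1   7.8] x [ 0.002 -0.005 -1.   ] jawyaw 81.6 F [-2.  -1.7  2.9] w 32.9 j6 [ 1.11  0.41 -0.52  0.01 -0.65 -2.83]
dpos cm [-32.97 -38.24  29.73] twist deg [-5.8  0.1  0.3]
```

Call:
carry_out:
  twist:
    - [0,0,0]
    - [0,0,0]
    - [0,0,0]
    - [0,0,0]
    - [0,0,0]
    - [0,0,0]
    - [0,0,0]
    - [0,0,0]
  delta_pos:
    - [-4,0,0]
    - [-9,0,0]
    - [-14,0,0]
    - [-19,0,0]
    - [-24,0,0]
    - [-29,0,0]
    - [-33,0,0]
    - [-33,0,0]
  hand: [1,1,1,1,1,1,1,1]

```text
clock: 34.55
tool_pos: [404.0, 377.8, 340.8]
tool_rot: [0.052, 0.703, -0.052, 0.707]
force: [0.7, -0.1, -4.2]
grip_width: 32.5
```

```bash
python3 -c "
from bar import *
st(); goal(t2w(12,12,340),TJ)
"
```

```text
t 34.55 p [404.  377.8 340.8] x [ 0.005  0.    -1.   ] jawyaw 81.6 F [ 0.7 -0.1 -4.2] w 32.5 j6 [ 1.11  0.1  -0.08  0.   -1.39 -2.83]
dpos cm [  0.2  -38.37  29.65] twist deg [-5.7  0.3 -0. ]
```

Call:
carry_out:
  twist:
    - [0,0,0]
    - [0,0,0]
    - [-3,0.3,0]
    - [-5.7,0.3,0]
    - [-5.7,0.3,0]
    - [-5.7,0.3,0]
    - [-5.7,0.3,0]
    - [-5.7,0.3,0]
  delta_pos:
    - [0,-4.5,3.5]
    - [0,-9,7]
    - [0,-14,10.8]
    - [0,-19,14.7]
    - [0,-24,18.5]
    - [0,-29,22.4]
    - [0,-34,26.3]
    - [0,-38.4,29.6]
  hand: [1,1,1,1,1,1,1,1]

```text
clock: 35.55
tool_pos: [641.1, -47.2, 339.7]
tool_rot: [0.017, 0.708, -0.017, 0.706]
force: [0.8, 0.6, -3.0]
grip_width: 32.5
```

```bash
python3 -c "
from bar import *
st(); goal(t2w(12,12,70),TJ)
"
```

```text
t 35.55 p [641.1 -47.2 339.7] x [-0.002  0.001 -1.   ] jawyaw 87.3 F [ 0.8  0.6 -3. ] w 32.5 j6 [ 0.23  0.26  0.12 -0.   -1.43 -1.85]
dpos cm [26.97  0.19  0.07] twist deg [-0.1 -0.1 -0. ]
```

Call:
carry_out:
  twist:
    - [0,0,0]
    - [0,0,0]
    - [0,0,0]
    - [0,0,0]
    - [0,0,0]
    - [0,0,0]
    - [0,0,0]
    - [0,0,0]
  delta_pos:
    - [5,0.2,0]
    - [10,0.2,0]
    - [15,0.2,0]
    - [20,0.2,0]
    - [24,0.2,0]
    - [26,0.2,0]
    - [27,0.2,0]
    - [27,0.2,0]
  hand: [1,1,1,1,1,1,1,1]

```text
clock: 36.55
tool_pos: [639.9, -45.1, 68.5]
tool_rot: [0.017, 0.708, -0.017, 0.705]
force: [0.5, 0.9, -3.0]
grip_width: 32.6
```

```bash
python3 -c "
from bar import *
st(); goal(t2w(12,12,28.2),TJ)
f=grab('top'); crop(f,310,140,115,90,7,'pics/p2.png')
"
```

```text
t 36.55 p [639.9 -45.1  68.5] x [-0.004  0.001 -1.   ] jawyaw 87.3 F [ 0.5  0.9 -3. ] w 32.6 j6 [ 0.23  0.45 -0.25 -0.   -0.87 -1.85]
dpos cm [4.03 0.01 0.15] twist deg [-0.1 -0.3 -0. ]
```

View pics/p2.png

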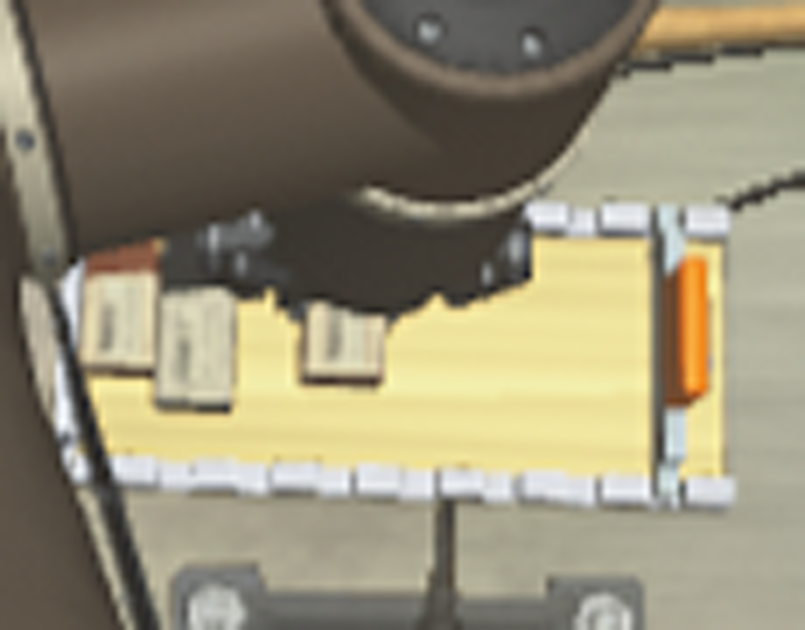

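The brown bar at (120,320) and the black bar at (197,345) are packed. The third hangs at (342,340), so I'll lower it and repeat the same routine.

Call:
carry_out:
  twist:
    - [0,-0.3,0]
    - [0,-0.3,0]
    - [0,-0.3,0]
    - [0,-0.3,0]
    - [0,-0.3,0]
    - [0,-0.3,0]
    - [0,-0.3,0]
    - [0,-0.3,0]
  delta_pos:
    - [1,0,0.1]
    - [2,0,0.1]
    - [3,0,0.1]
    - [3.6,0,0.1]
    - [4,0,0.1]
    - [4,0,0.1]
    - [4,0,0.1]
    - [4,0,0.1]
  hand: [1,1,1,1,1,1,1,1]

```text
clock: 37.6
tool_pos: [641.8, -45.0, 30.0]
tool_rot: [0.017, 0.706, -0.017, 0.708]
force: [0.2, -0.5, -2.6]
grip_width: 32.9
```

Call:
carry_out:
  twist:
    - [0,0,0]
    - [0,0,0]
    - [0,0,0]
    - [0,0,0]
    - [0,0,0]
    - [0,0,0]
    - [0,0,0]
    - [0,0,0]
  delta_pos:
    - [0,0,0]
    - [0,0,0]
    - [0,0,0.2]
    - [0,0,0.4]
    - [0,0,0.6]
    - [0,0,0.8]
    - [0,0,1.1]
    - [0,0,1.1]
  hand: [1,1,1,1,1,1,1,1]
  newtons: 20

```text
clock: 38.6
tool_pos: [650.7, -45.7, 29.4]
tool_rot: [0.017, 0.707, -0.017, 0.707]
force: [-5.9, 1.4, -1.4]
grip_width: 32.6
```

```bash
python3 -c "
from bar import *
st(); print(w2t(env.observe()['tool_pos']))
"
```

```text
t 38.6 p [650.7 -45.7  29.4] x [-0.001  0.    -1.   ] jawyaw 87.2 F [-5.9  1.4 -1.4] w 32.6 j6 [ 0.23  0.5  -0.26 -0.   -0.8  -1.85]
[21.5022669  11.82872176]
```

Call:
carry_out:
  twist:
    - [0,0,0]
    - [0,0,0]
    - [0,0,0]
    - [0,0,0]
    - [0,0,0]
    - [0,0,0]
    - [0,0,0]
    - [0,0,0]
  delta_pos:
    - [0.2,0,0]
    - [0.2,0,0.2]
    - [0.2,0,0.4]
    - [0.2,0,0.5]
    - [0.2,0,0.5]
    - [0.2,0,0.5]
    - [0.2,0,0.5]
    - [0.2,0,0.5]
  hand: [1,1,1,1,1,1,1,1]

```text
clock: 39.6
tool_pos: [650.8, -45.8, 27.8]
tool_rot: [0.017, 0.71, -0.017, 0.704]
force: [-19.2, 6.7, 17.9]
grip_width: 32.8
```

```bash
python3 -c "
from bar import *
st(); print(w2t(env.observe()['tool_pos']))
"
```

```text
t 39.6 p [650.8 -45.8  27.8] x [-0.009  0.    -1.   ] jawyaw 87.2 F [-19.2   6.7  17.9] w 32.8 j6 [ 0.23  0.51 -0.26 -0.   -0.81 -1.84]
[21.56570946 11.67026396]
```

Call:
carry_out:
  twist:
    - [0,0.5,0]
    - [0,0.5,0]
    - [0,0.5,0]
    - [0,0.5,0]
    - [0,0.5,0]
    - [0,0.5,0]
    - [0,0.5,0]
    - [0,0.5,0]
  delta_pos:
    - [0,0,0]
    - [0,0,0]
    - [0,0,0]
    - [0,0,0]
    - [-2,0,0]
    - [-5,0,0]
    - [-6.5,0,0]
    - [-6.5,0,0]
  hand: [0.41,0.41,0.41,0.41,0.41,0.41,0.41,0.41]

```text
clock: 40.6
tool_pos: [652.1, -45.7, 93.8]
tool_rot: [0.017, 0.712, -0.017, 0.701]
force: [0.6, 0.7, -0.1]
grip_width: 50.4
```

Call:
carry_out:
  twist:
    - [0,0,0]
    - [0,0,0]
    - [0,0,0]
    - [0,0,0]
    - [0,0,0]
    - [0,0,0]
    - [0,0,0]
    - [0,0,0]
  delta_pos:
    - [0,-2,0]
    - [0,-4,0]
    - [0,-4,0]
    - [0,-4,0]
    - [2,-4,0]
    - [4,-4,0]
    - [6,-4,0]
    - [6,-4,0]
  hand: [1,1,1,1,1,1,1,1]

```text
clock: 41.6
tool_pos: [648.0, -85.4, 32.1]
tool_rot: [0.017, 0.714, -0.017, 0.7]
force: [-0.8, -0.9, -0.2]
grip_width: 0.1
```

```bash
python3 -c "
from bar import *
st(); print(w2t(env.observe()['tool_pos'])); goal(t2w(18,11.5,30),TJ)
"
```

```text
t 41.6 p [648.  -85.4  32.1] x [-0.019  0.001 -1.   ] jawyaw 87.2 F [-0.8 -0.9 -0.2] w 0.1 j6 [ 0.16  0.51 -0.24 -0.01 -0.84 -1.78]
[ 20.6348653  -27.98698148]
dpos cm [ 0.22  3.95 -0.27] twist deg [-0.1 -1.1  0. ]
```

Call:
carry_out:
  twist:
    - [0,-1.1,0]
    - [0,-1.1,0]
    - [0,-1.1,0]
    - [0,-1.1,0]
    - [0,-1.1,0]
    - [0,-1.1,0]
    - [0,-1.1,0]
    - [0,-1.1,0]
  delta_pos:
    - [0,0.2,-0.2]
    - [0,0.6,-0.2]
    - [0,1.2,-0.2]
    - [0,1.8,-0.2]
    - [0,2.4,-0.2]
    - [0,3,-0.2]
    - [0,3.6,-0.2]
    - [0,3.9,-0.2]
  hand: [1,1,1,1,1,1,1,1]

```text
clock: 42.6
tool_pos: [647.1, -47.9, 32.2]
tool_rot: [0.016, 0.708, -0.018, 0.706]
force: [-0.2, -20.2, 2.9]
grip_width: -0.3
```

```bash
python3 -c "
from bar import *
st(); print(w2t(env.observe()['tool_pos']))"
```

```text
t 42.6 p [647.1 -47.9  32.2] x [-0.002 -0.003 -1.   ] jawyaw 87.3 F [ -0.2 -20.2   2.9] w -0.3 j6 [ 0.23  0.5  -0.27  0.   -0.8  -1.85]
[18.0162365   9.44158794]
```

Call:
carry_out:
  twist:
    - [0,0,0]
    - [0,0,0]
    - [0,0,0]
    - [0,0,0]
    - [0,0,0]
    - [0,0,0]
    - [0,0,0]
    - [0,0,0]
  delta_pos:
    - [0,-0.4,0]
    - [-1,-0.4,0]
    - [-5,-0.4,0]
    - [-10,-0.4,0]
    - [-12,-4,-0.5]
    - [-12,-9,-1.2]
    - [-12,-13,-1.8]
    - [-12,-14.4,-1.8]
  hand: [1,1,1,1,0.5,0,0,0]
  newtons: 60

```text
clock: 43.6
tool_pos: [622.2, -192.0, 153.4]
tool_rot: [0.017, 0.707, -0.018, 0.707]
force: [0.7, 0.5, -0.4]
grip_width: 72.1
```

```bash
cat > row.py <<'E'
from bar import *
def row(f,n,y0,h,name):
    im=cv2.resize(f["frame"][y0:y0+h,310:425,::-1],None,fx=6.9,fy=6.9,interpolation=cv2.INTER_CUBIC)
    y=125
    for L in n:
        c=[t2w(a,b,52) for a,b in((55-L,y),(55,y),(55,y-34),(55-L,y-34))]
        q=[((w2px(f,p)-[310,y0]+.5)*6.9).astype(int) for p in c]; cv2.polylines(im,[np.array(q)],True,(0,0,255),1); y-=34
    cv2.imwrite(name,im)
E
python3 -c "
from row import *
st(); goal(t2w(0.3,-134.4,62),TJ)
row(grab('top'),(71,86,71),140,85,'pics/p3.png')"
```

```text
t 43.6 p [ 622.2 -192.   153.4] x [-0.001 -0.002 -1.   ] jawyaw 87.2 F [ 0.7  0.5 -0.4] w 72.1 j6 [ 0.    0.38 -0.15  0.   -1.05 -1.62]
dpos cm [9.14 0.15 0.06] twist deg [-0.2 -0.   0.1]
```

View pics/p3.png

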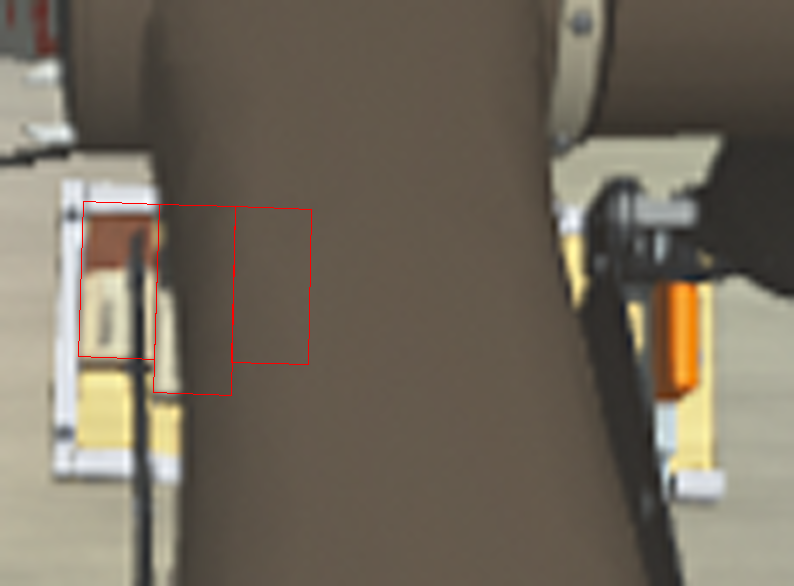

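The arm hides the row from this pose, but the first bar matches its ideal outline. I'll fetch the stop and check the row once I'm clear.

Call:
carry_out:
  twist:
    - [0,0,0]
    - [0,0,0]
    - [0,0,0]
    - [0,0,0]
    - [0,0,0]
    - [0,0,0]
    - [0,0,0]
    - [0,0,0]
  delta_pos:
    - [0,0.2,0]
    - [3,0.2,0]
    - [6,0.2,0]
    - [8,0.2,0]
    - [9.1,0.2,0]
    - [9.1,0.2,0]
    - [9.1,0.2,0]
    - [9.1,0.2,0]
  hand: [0,0,0,0,0,0.4,1,1]

```text
clock: 44.65
tool_pos: [623.0, -190.8, 63.3]
tool_rot: [0.016, 0.707, -0.018, 0.707]
force: [-0.0, 0.0, 0.4]
grip_width: 32.0
```

Call:
carry_out:
  twist:
    - [0,0,0]
    - [0,0,0]
    - [0,0,0]
    - [0,0,0]
    - [0,0,0]
    - [0,0,0]
    - [0,0,0]
    - [0,0,0]
  delta_pos:
    - [0,0,0]
    - [0,0,0]
    - [0,0,0]
    - [0,0,0]
    - [0,0,0]
    - [0,0,0]
    - [0,0,0]
    - [0,0,0]
  hand: [1,1,1,1,1,1,1,1]

```text
clock: 45.65
tool_pos: [623.4, -190.9, 64.0]
tool_rot: [0.016, 0.706, -0.018, 0.707]
force: [-1.9, 1.3, 6.0]
grip_width: 11.1
```

```bash
python3 -c "
from bar import *
st(); print(w2t(env.observe()['tool_pos']))
goal(t2w(0.3,10,140),TJ)"
```

```text
t 45.65 p [ 623.4 -190.9   64. ] x [ 0.002 -0.003 -1.   ] jawyaw 87.2 F [-1.9  1.3  6. ] w 11.1 j6 [ 0.    0.46 -0.24  0.   -0.86 -1.63]
[   0.91051864 -134.52121685]
dpos cm [-7.64 14.43 -0.09] twist deg [-0.2  0.1  0.2]
```

Call:
carry_out:
  twist:
    - [0,0,0]
    - [0,0,0]
    - [0,0,0]
    - [0,0,0]
    - [0,0,0]
    - [0,0,0]
    - [0,0,0]
    - [0,0,0]
  delta_pos:
    - [-3,0,0]
    - [-7,0,0]
    - [-7.6,2,0]
    - [-7.6,6,0]
    - [-7.6,10,0]
    - [-7.6,13,0]
    - [-7.6,14.4,0]
    - [-7.6,14.4,0]
  hand: [1,1,1,1,1,1,1,1]

```text
clock: 46.65
tool_pos: [629.9, -45.9, 138.8]
tool_rot: [0.016, 0.707, -0.018, 0.707]
force: [0.8, 0.8, -2.2]
grip_width: 10.8
```

```bash
python3 -c "
from bar import *
st(); print(w2t(env.observe()['tool_pos']))
goal(t2w(0.7,9.6,64),TJ)"
```

```text
t 46.65 p [629.9 -45.9 138.8] x [ 0.    -0.003 -1.   ] jawyaw 87.3 F [ 0.8  0.8 -2.2] w 10.8 j6 [ 0.24  0.36 -0.21  0.   -1.   -1.86]
[ 0.70855156 10.67642998]
dpos cm [ 7.48 -0.08 -0.  ] twist deg [-0.1  0.   0.2]
```

Call:
carry_out:
  twist:
    - [0,0,0]
    - [0,0,0]
    - [0,0,0]
    - [0,0,0]
    - [0,0,0]
    - [0,0,0]
    - [0,0,0]
    - [0,0,0]
  delta_pos:
    - [0,-0.1,0]
    - [1,-0.1,0]
    - [3,-0.1,0]
    - [4.5,-0.1,0]
    - [5.8,-0.1,0]
    - [6.8,-0.1,0]
    - [7.5,-0.1,0]
    - [7.5,-0.1,0]
  hand: [1,1,1,1,1,1,1,1]

```text
clock: 47.65
tool_pos: [630.3, -47.0, 64.1]
tool_rot: [0.016, 0.707, -0.018, 0.707]
force: [0.6, -0.9, -1.3]
grip_width: 11.2
```

```bash
python3 -c "
from bar import *
st(); print(w2t(env.observe()['tool_pos']))"
```

```text
t 47.65 p [630.3 -47.   64.1] x [ 0.001 -0.003 -1.   ] jawyaw 87.3 F [ 0.6 -0.9 -1.3] w 11.2 j6 [ 0.24  0.44 -0.29  0.   -0.85 -1.86]
[1.11509702 9.52883832]
```

Call:
carry_out:
  twist:
    - [0,0,0]
    - [0,0,0]
    - [0,0,0]
    - [0,0,0]
    - [0,0,0]
    - [0,0,0]
    - [0,0,0]
    - [0,0,0]
  delta_pos:
    - [0,0,0]
    - [0,0,0]
    - [0,0,0]
    - [-5,0,0]
    - [-10,0,0]
    - [-16,0,0]
    - [-22,0,0]
    - [-27,0,0]
  hand: [0.5,0.3,0.3,0.3,0.3,0.3,0.3,0.3]

```text
clock: 48.65
tool_pos: [630.0, -46.3, 337.2]
tool_rot: [0.016, 0.706, -0.018, 0.708]
force: [0.6, -0.3, 0.6]
grip_width: 59.9
```

Call:
carry_out:
  twist:
    - [0,0,0]
    - [0,0,0]
    - [0,0,0]
    - [0,0,0]
    - [0,0,0]
    - [0,0,0]
    - [0,0,0]
    - [0,0,0]
  delta_pos:
    - [0,-4,-0.5]
    - [0,-9,-1]
    - [0,-14,-1.5]
    - [0,-19,-2]
    - [0,-24,-2.5]
    - [0,-29,-3]
    - [0,-34,-3.5]
    - [0,-39,-4]
  hand: [0.3,0.3,0.3,0.3,0.3,0.3,0.3,0.3]

```text
clock: 49.65
tool_pos: [571.1, -435.5, 338.2]
tool_rot: [0.016, 0.706, -0.018, 0.708]
force: [1.0, -0.2, 0.2]
grip_width: 59.8
```

```bash
python3 -c "
from row import *
st(); row(grab('top'),(71,86,71),150,75,'pics/p4.png')"
```

```text
t 49.65 p [ 571.1 -435.5  338.2] x [ 0.004 -0.003 -1.   ] jawyaw 87.3 F [ 1.  -0.2  0.2] w 59.8 j6 [-0.38  0.39  0.3   0.   -1.47 -1.24]
```

View pics/p4.png

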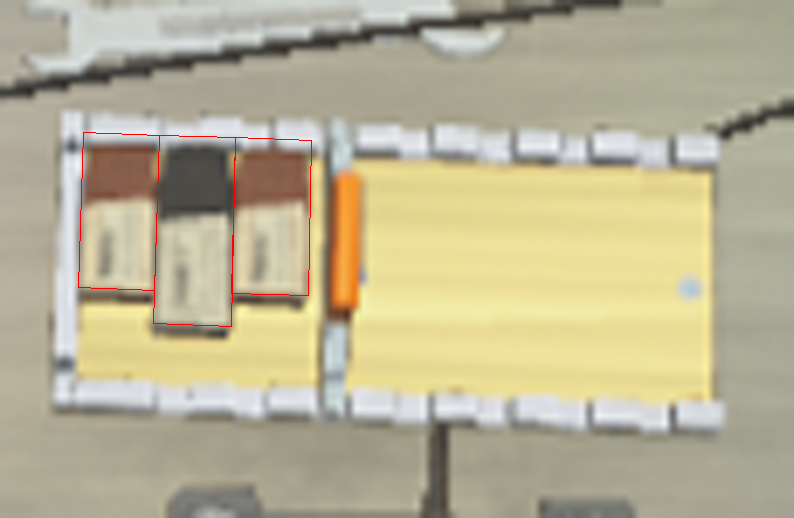

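```bash
python3 -c "
from row import *
f=grab('scene'); x0,y0=260,130
im=cv2.resize(f['frame'][y0:y0+95,x0:x0+130,::-1],None,fx=6,fy=6,interpolation=cv2.INTER_CUBIC)
for z in(54,94):
  q=[((w2px(f,t2w(a,b,z))-[x0,y0]+.5)*6).astype(int) for a,b in((-30,16),(30,16),(30,4),(-30,4))]; cv2.polylines(im,[np.array(q)],True,(255,0,0),1)
cv2.imwrite('pics/s2.png',im)"
```

```text
(no output)
```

View pics/s2.png

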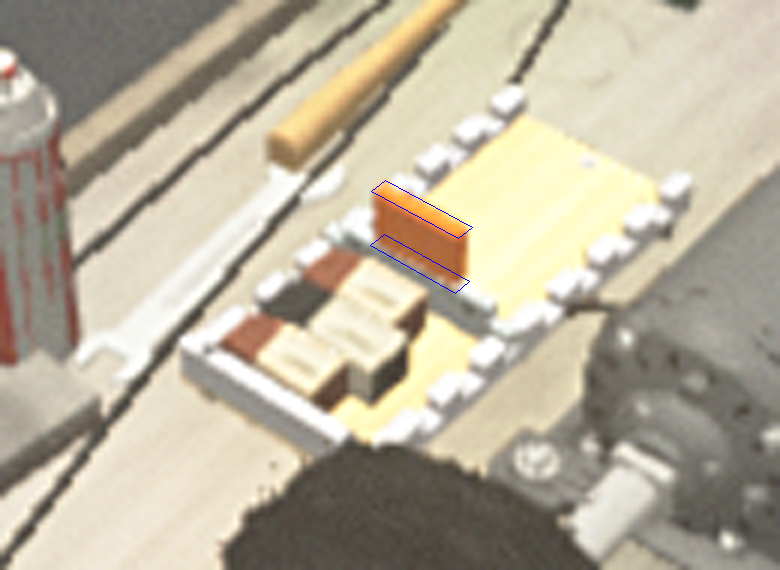

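The stop's grip, at (420,230), matches the outline for a stop seated upright in notch 3. The three bars lie flat and tight at (330,325), so I'm handing in.

```bash
python3 -c "
from plant import ticket
print(ticket.job_done())"
```

```text
the job is handed in; nothing more can be done
None
```

I packed the three bars that were there into the corner of left fence and back rail, closed the row with the stop, and handed the job in at about 50 s. From the fence, the order is brown, black, brown. I saw no fourth bar in any picture.

- **Stop:** I parked it in notch 7 while packing. It now sits in notch 3, the closest pair to the row.
- **Bars:** in the last top view all three match their ideal outlines within about 1–2 mm. The pushes against the rail and the fence ended in firm contact, at about 6–20 N.
- **Seating:** in the last scene view the stop's grip matches the outline for a stop seated upright in notch 3. It went down to the same height as in notch 7 without touching anything on the way.
- **Other things on the bench:** I saw no sign that the tape measure, oilstone or chisel moved, but I did not measure them at the end.

No check failed. On the third bar the first push to the rail left some doubt about floor contact, so I pressed down and pushed again, which settled it. The last push against the row stopped about 1 mm beyond where the nominal bar widths put it, which is within the width tolerance.

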